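Let the weighted sealing head down onto the bottle

TASK

The weighted sealing head of the bottle test stand is wound up and hangs on its ratchet. Press the pawl's release lever down as far as it goes, ease the crank up until the loaded pawl springs clear of the wheel, then keep hold of the crank and let it turn back slowly under the load until the head's pad settles gently on the mouth of the bottle below. Let go once the bottle carries the head's whole weight; do not let the head drop, do not press it onto the glass with the crank, and leave the lever down, the other bottles, the calliper and the plug gauge where they are.

Things in the scene. Friction and masses are not known exactly. Their poses are not given: they have to be found in the camera images.
- stand: Fixed test stand: steel base plate 235 x 330 x 20 mm, grey column 76 mm wide, 340 mm tall; on its front face (-x) the winder (ratchet wheel, pawl, crank), behind it (+x) the sliding head. Origin on the bench under the column's front face; x from winder to head, y left seen from the winder side, z up. The bottle to test stands on the plate at x 112, y 0 mm; two others wait beside the column.
- shaft (a point): Point in the air on the crank shaft's axis, level with the handle point: stand x -140, y 0 mm, 170 mm above the bench. The handle point circles about it at 75 mm radius in the stand's y-z plane; the axis is parallel to the stand's x. One radian of crank moves the head 18 mm, without slip. The engaged pawl lets it wind up but not down (12 saw teeth).
- handle (a point): The crank's handle: black round grip 25 mm in diameter, 96 mm long, parallel to the stand's x, free to spin on its pin. The point is on its axis, 34 mm from the free end, 65 mm from the steel crank arm, 75 mm from the shaft's axis. Starts left of the shaft or above left. Letting down, it goes from the stand's +y up to +z and over to -y; the load pulls it that way with some 3 to 8 N.
- head: Weighted sealing head: dark steel cylinder 72 mm in diameter and tall, about 2 to 2.8 kg, with a black rubber pad 50 mm in diameter under it. Origin at the centre of the pad's underside. It hangs 20 to 45 mm above the bottle at the start and moves only up and down with the crank; friction does not hold it once the pawl is out.
- release_lever (a joint): Release lever of the pawl, rad: 0 = engaged (points to the stand's right, -y, 20 degrees above level), 0.85 = right down at its stop (29 degrees below level). Stays where left; takes 2 to 5 N at the tab. It works the pawl through a spring: under load the pawl stays caught, and springs clear by itself when the crank is eased up (turned negative) by about 0.05 to 0.15 rad.
- lever_tab (a point): Middle of the top face of the black tab on the release lever's end: a plate 24 mm (stand x) by 22 mm, 6 mm thick, 50 mm from the pivot. The pivot is parallel to the stand's x at stand y -40, z 220 mm; the tab's middle is at stand x -48 mm.
- pawl_nose (a point): Centre of the pawl's rounded nose (3 mm radius), in the ratchet wheel's plane (stand x -36 mm). Caught in the wheel it is about 36 mm from the crank's axis, sprung clear more than 45 mm. The tooth tips run at 40 mm.
- bottle_a: One of three clear glass bottles, 64 mm in diameter, neck 27 mm, 0.24 kg, open mouth up. They are much alike but come from different moulds: each is somewhere between 140 and 160 mm tall. Any of the three may be the one under the head. Origin at the centre of its underside, on the 20 mm base plate.
- bottle_b: Second glass bottle, as bottle_a.
- bottle_c: Third glass bottle, as bottle_a.
- calliper: Bystander: a digital calliper, 230 mm long, lying on the bench to the left of the stand. Origin at the middle of its underside.
- plug_gauge: Bystander: a steel plug gauge, 34 mm in diameter and 104 mm tall, standing on the bench to the right of the stand. Origin at the centre of its underside.

How it is judged:
On the way, in this order (a step that is already met when the one before it is completed fails the run):
1. the release lever is pressed right down (value of joint release_lever above 0.72 rad), for 0.2 s.
2. the pawl has sprung clear of the ratchet wheel (distance between pawl_nose and shaft above 0.1135 m), for 0.2 s.
At the end, for the whole second after the job is handed in: The head rests on the bottle under it with at least 13 N of its weight, at rest (under 10 mm/s); the release lever is down (above 0.65 rad); the bottles stand upright within 10 mm, and calliper and plug gauge are within 15 mm, of where they were ((contact force between head and bottle_a above 13 N or contact force between head and bottle_b above 13 N or contact force between head and bottle_c above 13 N) and linear speed of head below 0.01 m/s and value of joint release_lever above 0.65 rad and distance of each of bottle_a, bottle_b, bottle_c from where it was at the start of the episode below 0.01 m and angle between each of bottle_a, bottle_b, bottle_c's own z axis and vertical below 0.15 rad and distance of each of calliper, plug_gauge from where it was at the start of the episode below 0.015 m); the robot touches nothing.
It fails at once if the head moves faster than 50 mm/s (dropped or let run) (linear speed of head above 0.05 m/s).
It fails at once if the head is pressed or bumped onto a bottle with more than 60 N, about twice its weight (contact force between head and bottle_a above 60 N or contact force between head and bottle_b above 60 N or contact force between head and bottle_c above 60 N).
It fails at once if a bottle is shifted by more than 10 mm or tilted (distance of any of bottle_a, bottle_b, bottle_c from where it was at the start of the episode above 0.01 m or angle between any of bottle_a, bottle_b, bottle_c's own z axis and vertical above 0.15 rad).
It fails at once if the calliper or the plug gauge is shifted by more than 15 mm (distance of any of calliper, plug_gauge from where it was at the start of the episode above 0.015 m).
It also fails if it takes over 64 s, if anything falls off the work surface, if the arm or the gripper's body presses on something with over 40 N, if the wrist force passes 120 N, or if a joint passes its speed limit or range.

ROBOT

A 6-joint arm with a two-finger parallel gripper is mounted at the origin on the work surface. World frame = base frame: x ahead of the robot, y to its left, z up, the work surface at z = 0. Lengths are in m, angles in rad, forces in N, time in s.
With the tool pointing down it reaches from about 0.275 to 0.975 m from the base axis. Payload 8.4 kg.
Tool frame: the origin (TCP) lies midway between the tips of the shut fingers; the grasp point (between the pads) lies 19 mm behind it; z points along the fingers, y is the line along which they close (so a half turn about z gives the same grasp; the last joint's range is limited). The gripper opens to 92 mm and grips with 3 to 60 N. Pads are 20 mm wide; open, the fingers measure 128 mm over their backs; the gripper's body (75 mm by 189 mm) begins 69 mm behind the grasp point.
Start: joints at [1.31, 0.353, 1.633, -0, 1.155, -0.002], TCP at [0.16, 0.604, 0.215] pointing down, gripper open.
Joint ranges: [-2.63, 2.63], [-0.92, 2.1], [0.06, 2.66], [-1.3, 4.44], [0, 2.69], [-3.02, 3.02]. Speed limits (rad/s): [2.22, 2.22, 2.79, 3.14, 3.14, 3.14].

INTERFACE

Orientations are given as a rotation vector (axis times angle).
In Python, from station import robot, capture, camera_info gives the robot as it stands.
- The arm moves only by the tool servo_tool, never from a script. Its argument "targets" is a list of rows, each an object of numbers: "x", "y", "z": the shift along the tool's x, y, z as a fraction of full scale; "wx", "wy", "wz": the turn, a rotation vector about the tool's x, y, z as a fraction of full scale; "fingers": the gripper command: -1 is fully open, 1 is shut, values between are in proportion. A call has exactly 5 rows; each row is the pose to reach, as a shift and turn from the pose commanded when the call began, along the tool's axes at that moment, turning the shorter way round; what a row does not reach only later rows make up. Full scale, the value 1, is 25 cm for a shift and 180 degrees for a turn. A row lasts 1/8 s, in which the tool goes at most 62.5 mm and 10.7 degrees, less where a joint would pass 70% of its speed; a pose out of reach is approached as far as the arm can. A call with a number of a shift or a turn outside -1 to 1 is refused whole. A call with a gripper value outside its range is refused whole. The fingers move at their own pace and stop on an object; "grip_force" is the grip in N (left out, the last holds). Time passes only in rows, so rows that repeat a pose let the fingers close, or fill a call up. It gives the time, the measured TCP pose, the force, the opening and the grip force at its end, in the units of the state.
- robot.observe(): the state, without advancing time (a new reading comes with each control period).
- capture(name): name is "side" or "top"; returns (picture, depth): 480x640x3 uint8, blue, green, red; 480x640 float32, m along the optical axis (not along the pixel's ray), 0 where there is no reading.
- camera_info(name): a dict with "mtx" (3x3 intrinsics, pixels), "rvec" (rotation vector, rad) and "tvec" (3), from world to camera coordinates, as OpenCV has them. Camera axes: x right, y down, z forward; pixel columns grow to the right and rows downward; lengths in m; the calibration is good to about 2 mm. A picture is of the moment at which its call begins. camera_info takes no time and is no camera call.
- robot.sign_off(): hands the job in; it is judged then, once.
The state is a dict: "t": time; "q": joint angles; "joint_vel": joint speeds; "effort": joint torques, N m; "tcp_pos": TCP position; "tcp_rot": TCP orientation; "contact_force": force on the tool from outside, world axes, zero at the start; "torque": the same for the moment, N m; "finger_gap": finger opening in m; "grasp_force": force on a finger pad.
Only numpy, scipy, OpenCV 4.12 (cv2) and the standard library are available. Lean on these libraries where they do the work, as an engineer would, in place of code of your own. Each camera call takes 0.05 s, during which the arm holds its last target. There are 200 camera calls.

## Working session

There is one attempt and no reset: what is moved stays moved. The work goes in short steps, Python scripts to look and compute and a tool call to move; the robot and the scene stay as the last step left them, time stands still between calls to the robot, and variables do not carry over. Pictures are saved under pics/ and viewed, at most 10 in all, crops included, and the job is handed in when it is done.

Besides the shell and the picture viewer there is one more tool, called after "Request:" as name(argument=value, ...) on one line, values as JSON. servo_tool: Moves the arm, as the interface text tells. Its arguments: {"type":"object","properties":{"targets":{"type":"array"},"grip_force":{"type":"number"}},"required":["targets"]}

```bash
mkdir -p pics; ls; python3 - <<'E'
from station import robot,capture,camera_info
import cv2,numpy as np
print(robot.observe())
for n in("side","top"):
    p,d=capture(n);cv2.imwrite(f"pics/{n}0.png",p);np.save(f"pics/{n}0.npy",d)
    c=camera_info(n);print(n,c)
E
```

```text
pics
{'t': 0.0, 'q': array([ 1.30960387e+00,  3.53643386e-01,  1.63415567e+00, -1.39031069e-05,
        1.15522175e+00, -2.40177084e-03]), 'joint_vel': array([-0.00084562, -0.00030447, -0.00124425, -0.00171096,  0.00147453,
        0.00060388]), 'effort': array([-4.14542388e-03, -5.93843758e+01, -3.34202456e+01,  6.93675689e-02,
        2.35659216e-02, -1.65156453e-04]), 'tcp_pos': array([0.159816  , 0.60368374, 0.21385747]), 'tcp_rot': array([-4.05342585e-01, -3.11515599e+00,  2.22639072e-03]), 'contact_force': array([ 0.31792563, -0.23785571, -1.56010853]), 'torque': array([-0.02930057, -0.05493864,  0.02964864]), 'grasp_force': 0.0, 'finger_gap': 0.09183195247559753}
side {'mtx': array([[486.50805972,   0.        , 318.86280199],
       [  0.        , 486.50805972, 238.01495669],
       [  0.        ,   0.        ,   1.        ]]), 'rvec': array([ 2.22429877, -0.42530877,  0.19769678]), 'tvec': array([-0.55787405,  0.29895618,  0.93184137])}
top {'mtx': array([[544.99563056,   0.        , 325.27797822],
       [  0.        , 544.99563056, 235.88456217],
       [  0.        ,   0.        ,   1.        ]]), 'rvec': array([ 2.16992049, -2.17006537,  0.0785419 ]), 'tvec': array([0.05445141, 0.61825731, 1.16356722])}
```

View pics/side0.png

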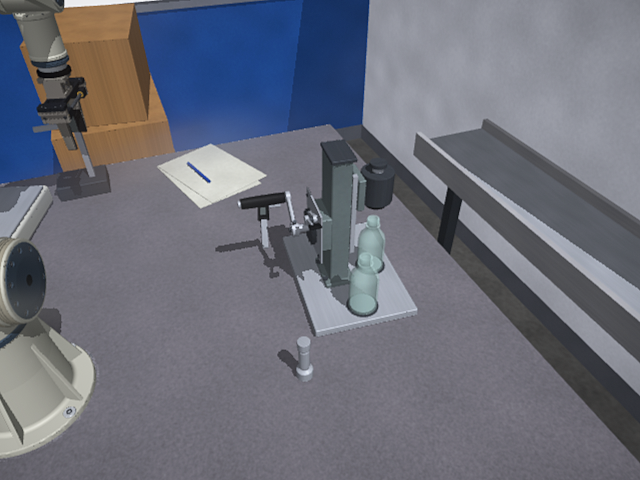

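View pics/top0.png

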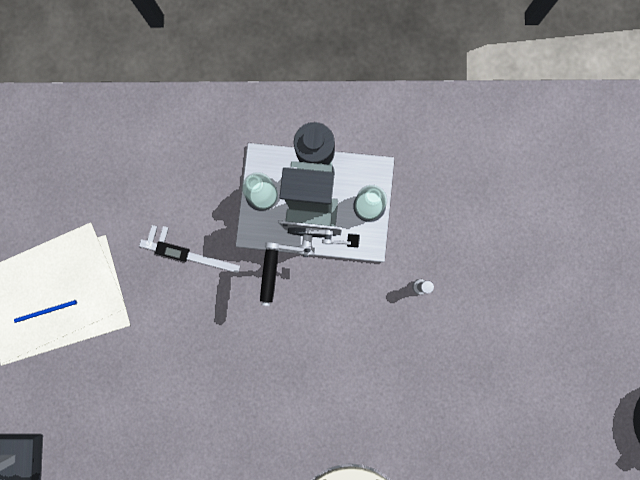

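The side view shows the stand at about (340,220), with the handle at (240–285,202). In the top view the plate corners are (247,144), (394,157), (385,262) and (236,248). The handle runs (270,250) to (266,302), the tab is at (353,240) and the column top spans about (281–333,168–202).

```bash
cat > h.py <<'E'
import numpy as np,cv2
from scipy.spatial.transform import Rotation as R
from station import robot,capture,camera_info
def ray(n,u,v):
    c=camera_info(n);Rm=cv2.Rodrigues(c['rvec'])[0];K=c['mtx']
    return -Rm.T@c['tvec'],Rm.T@np.linalg.solve(K,[u,v,1.])
def atz(n,u,v,z):
    o,d=ray(n,u,v);return o+d*(z-o[2])/d[2]
def dep(n,D,u,v):
    o,d=ray(n,u,v);return o+d[...]*D[int(v),int(u)]
def cloud(n,D):
    c=camera_info(n);Rm=cv2.Rodrigues(c['rvec'])[0];K=c['mtx']
    v,u=np.mgrid[:480,:640];P=np.stack([(u-K[0,2])/K[0,0]*D,(v-K[1,2])/K[1,1]*D,D],-1)
    return (P-c['tvec'])@Rm
def proj(n,P):
    c=camera_info(n);return cv2.projectPoints(np.atleast_2d(np.array(P,float)),c['rvec'],c['tvec'],c['mtx'],None)[0][:,0]
E
python3 - <<'E'
from h import *
np.set_printoptions(precision=4,suppress=True)
D=np.load("pics/top0.npy");img=cv2.imread("pics/top0.png")
for uv in [(247,144),(394,157),(385,262),(236,248)]:print(atz("top",*uv,.02))
P=cloud("top",D)
z=P[...,2]
m=(abs(z-.34)<.008); m[:, :270]=0;m[:,345:]=0
print("coltop",m.sum(),cv2.minAreaRect(P[m][:,:2].astype(np.float32)))
# handle: dark pixels
g=img.max(2);hm=(g<60);hm[:245]=0;hm[310:]=0;hm[:,:255]=0;hm[:,283:]=0;hm&=z>.1
q=P[hm];print("handle",hm.sum(),q.mean(0),q.min(0),q.max(0),np.percentile(q[:,2],[5,50,95]))
_,_,V=np.linalg.svd(q-q.mean(0),full_matrices=False);print(V[0])
tm=(g<60);tm[:232]=0;tm[250:]=0;tm[:,:342]=0;tm[:,362:]=0
q=P[tm];print("tab",tm.sum(),q.mean(0),q.min(0),q.max(0))
m=(z>.2)&(z<.45)
m2=m.copy();m2[165:]=0;q=P[m2];print("head",q.shape,q[:,2].max(),cv2.minAreaRect(q[:,:2].astype(np.float32)))
q=P[280:300,410:440];q=q[q[...,2]>.09];print("plug",q.mean(0))
E
```

```text
[0.8253 0.2297 0.02  ]
[ 0.7948 -0.0981  0.02  ]
[ 0.5615 -0.0761  0.02  ]
[0.5923 0.2509 0.02  ]
coltop 689 ((0.6749477386474609, 0.07981085777282715), (0.08418453484773636, 0.05605426803231239), 84.04130554199219)
handle 677 [0.5295 0.1538 0.2295] [0.4829 0.0371 0.2153] [0.5773 0.1707 1.2135] [0.2195 0.2255 0.2295]
[-0.0143 -0.1183  0.9929]
tab 118 [0.5916 0.002  0.2488] [ 0.5149 -0.0072  0.2346] [0.6033 0.0371 1.2135]
head (1538, 3) 0.3111879667616777 ((0.7555909156799316, 0.07104583084583282), (0.07085312902927399, 0.07954727113246918), 84.68310546875)
plug [ 0.5093 -0.1491  0.1193]
```

```bash
python3 - <<'E'
from h import *
np.set_printoptions(precision=4,suppress=True)
D=np.load("pics/top0.npy");img=cv2.imread("pics/top0.png");S=cv2.imread("pics/side0.png");DS=np.load("pics/side0.npy")
P=cloud("top",D);z=P[...,2];g=img.max(2)
a=np.radians(-5.4);ex=np.array([np.cos(a),np.sin(a)]);ey=np.array([-ex[1],ex[0]]);o=np.array([.648,.082])
st=lambda q:np.c_[(q[:,:2]-o)@ex,(q[:,:2]-o)@ey,q[:,2]]
hm=(g<60);hm[:245]=0;hm[310:]=0;hm[:,:255]=0;hm[:,283:]=0;hm&=(z>.19)&(z<.26)
q=P[hm];s=st(q);print("handle stand",np.median(s,0),np.percentile(s,[1,99],0))
_,_,V=np.linalg.svd(q-q.mean(0),full_matrices=False);print(V[0],np.degrees(np.arctan2(V[0][1],V[0][0])))
tm=(g<60);tm[232-4:]&=True;tm[:232]=0;tm[252:]=0;tm[:,:342]=0;tm[:,364:]=0;tm&=(z<.26)&(z>.2)
s=st(P[tm]);print("tab",tm.sum(),np.median(s,0),s.min(0),s.max(0))
PS=cloud("side",DS);gs=S.max(2)
hs=(gs<60)&(np.indices(gs.shape)[1]>230)&(np.indices(gs.shape)[1]<290)&(np.indices(gs.shape)[0]>185)&(np.indices(gs.shape)[0]<212)
s=st(PS[hs]);s=s[(s[:,2]>.19)&(s[:,2]<.27)];print("side handle",np.median(s,0),np.percentile(s,[1,99],0))
# projections of predicted things in side
for zz in (.16,.18,.2,.22,.3):
    p=np.r_[o+.112*ex,zz];print(zz,proj("side",p))
c=S[130:340,280:440];c=cv2.resize(c,None,fx=2.8,fy=2.8,interpolation=cv2.INTER_CUBIC)
d=img[120:310,220:440];d=cv2.resize(d,None,fx=1.55*1.0,fy=1.55,interpolation=cv2.INTER_CUBIC)
C=np.zeros((590,800,3),np.uint8);C[:c.shape[0],:c.shape[1]]=c;C[:d.shape[0],c.shape[1]:c.shape[1]+d.shape[1]]=d[:,:800-c.shape[1]]
cv2.imwrite("pics/c1.png",C)
E
```

```text
handle stand [-0.1249  0.0606  0.2255] [[-0.171   0.0497  0.2169]
 [-0.0791  0.0731  0.2303]]
[-0.9941  0.1087 -0.0041] 173.75723239190572
tab 117 [-0.0476 -0.0854  0.2404] [-0.0592 -0.094   0.2346] [-0.0377 -0.0746  0.2464]
side handle [-0.1247  0.0513  0.2205] [[-0.1713  0.0459  0.2067]
 [-0.0772  0.0655  0.2269]]
0.16 [[372.8447 217.906 ]]
0.18 [[373.4511 210.7272]]
0.2 [[374.072  203.3786]]
0.22 [[374.7076 195.8541]]
0.3 [[377.4102 163.8641]]
```

View pics/c1.png

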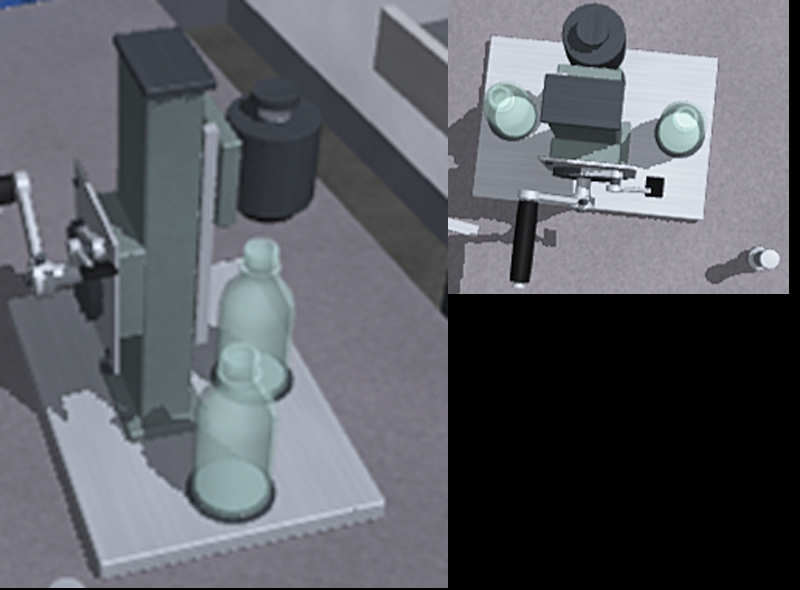

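The crop shows the pad underside at side pixel v≈208 and the mouth of the bottle below at (374,217). That puts the mouth at z≈0.163 m and the gap near 33 mm, or about 1.8 rad of crank. The handle is at stand y 60, z 216 mm, about 38° above left.

```bash
cat >> h.py <<'E'
np.set_printoptions(precision=4,suppress=True)
a=np.radians(-5.7);ex=np.array([np.cos(a),np.sin(a),0]);ey=np.array([-ex[1],ex[0],0]);ez=np.array([0,0,1.])
O=np.array([.648,.0815,0])
def W(x,y,z): return O+x*ex+y*ey+z*ez
def go(p,tp=None,rv=None,sgn=None):
    """fractions for world target p, tool y along stand y"""
    s=robot.observe();tp=s['tcp_pos'] if tp is None else tp;Rt=R.from_rotvec(s['tcp_rot'] if rv is None else rv)
    best=None
    for k in (1,-1):
        T=R.from_matrix(np.c_[k*ex,-k*ey,-ez]);w=(Rt.inv()*T).as_rotvec()
        if best is None or np.linalg.norm(w)<np.linalg.norm(best):best=w
    return Rt.inv().apply(p-tp)/.25,best/np.pi
E
python3 - <<'E'
from h import *
D=np.load("pics/top0.npy");P=cloud("top",D)
q=P[205:250,285:345].reshape(-1,3);q=q[(q[:,2]<.34)&(q[:,2]>.1)];s=np.c_[(q-O)@ex,(q-O)@ey,q[:,2]]
for lo in np.arange(-.09,.0,.015):
    k=(s[:,0]>lo)&(s[:,0]<lo+.015);print(lo,k.sum(),s[k,2].max() if k.any() else 0)
s=robot.observe();print(R.from_rotvec(s['tcp_rot']).as_matrix())
p=W(-.054,-.095,.262);print(p,go(p),go(s['tcp_pos']+[0,0,.1]))
E
```

```text
-0.09 0 0
-0.075 127 0.21597379811350936
-0.06 171 0.2394653202643288
-0.045 374 0.2328501497345384
-0.03 464 0.24502608040055537
-0.015 372 0.21746281682252955
[[-0.9667  0.2559 -0.0003]
 [ 0.2559  0.9667 -0.0012]
 [ 0.     -0.0013 -1.    ]]
[ 0.5848 -0.0077  0.262 ] (array([-2.2694, -1.9294, -0.1898]), array([-0.0004, -0.    , -0.0507])) (array([ 0.    , -0.0005, -0.4   ]), array([-0.0004, -0.    , -0.0507]))
```

Request:
servo_tool(targets=[{"x": -0.08, "y": -0.07, "z": -0.15, "wz": -0.01, "fingers": 0}, {"x": -0.24, "y": -0.2, "z": -0.3, "wz": -0.02, "fingers": 1}, {"x": -0.42, "y": -0.36, "z": -0.4, "wz": -0.03, "fingers": 1}, {"x": -0.6, "y": -0.51, "z": -0.4, "wz": -0.04, "fingers": 1}, {"x": -0.78, "y": -0.66, "z": -0.4, "wz": -0.051, "fingers": 1}])

```text
$.targets[0]: bad value
```

```bash
python3 -c "
from h import *
s=robot.observe();print(s['t'],s['tcp_pos'],s['contact_force'],go(W(-.054,-.095,.3)),s['q'])"
```

```text
0.1 [0.1598 0.6038 0.2139] [-0.1791 -0.2022  0.3555] (array([-2.2694, -1.9296, -0.3418]), array([-0.0004, -0.    , -0.0507])) [ 1.3096  0.3536  1.634   0.      1.1552 -0.0024]
```

Request:
servo_tool(targets=[{"x": -0.08, "y": -0.07, "z": -0.15, "wx": 0, "wy": 0, "wz": -0.01, "fingers": 0.0}, {"x": -0.24, "y": -0.2, "z": -0.3, "wx": 0, "wy": 0, "wz": -0.02, "fingers": 1}, {"x": -0.42, "y": -0.36, "z": -0.4, "wx": 0, "wy": 0, "wz": -0.03, "fingers": 1}, {"x": -0.6, "y": -0.51, "z": -0.4, "wx": 0, "wy": 0, "wz": -0.04, "fingers": 1}, {"x": -0.78, "y": -0.66, "z": -0.4, "wx": 0, "wy": 0, "wz": -0.051, "fingers": 1}])

```text
t: 0.72
tcp_pos: [0.307, 0.3931, 0.3149]
tcp_rot: [0.152, 3.137, 0.001]
contact_force: [0.2, -0.2, -0.0]
finger_gap: 0.0439
grasp_force: 0.0
```

```bash
python3 -c "
from h import *
s=robot.observe();print(s['t'],s['tcp_pos'],s['contact_force'],go(W(-.054,-.095,.3)),s['q'])"
```

```text
0.725 [0.307  0.3931 0.3149] [ 0.2336 -0.1502 -0.0202] (array([-1.2615, -1.4878,  0.0595]), array([0.0002, 0.0002, 0.0007])) [ 0.9049  0.0653  1.772  -0.0002  1.3036 -0.5688]
```

Request:
servo_tool(targets=[{"x": -0.15, "y": -0.17, "z": 0, "wx": 0, "wy": 0, "wz": 0, "fingers": 1}, {"x": -0.3, "y": -0.35, "z": 0, "wx": 0, "wy": 0, "wz": 0, "fingers": 1}, {"x": -0.45, "y": -0.53, "z": 0, "wx": 0, "wy": 0, "wz": 0, "fingers": 1}, {"x": -0.6, "y": -0.7, "z": 0, "wx": 0, "wy": 0, "wz": 0, "fingers": 1}, {"x": -0.7, "y": -0.85, "z": 0, "wx": 0, "wy": 0, "wz": 0, "fingers": 1}])

```text
t: 1.35
tcp_pos: [0.4604, 0.1641, 0.3144]
tcp_rot: [-0.156, -3.138, 0.0]
contact_force: [0.4, 0.6, -0.6]
finger_gap: 0.0003
grasp_force: 0.0
```

```bash
python3 -c "
from h import *
s=robot.observe();print(s['t'],s['tcp_pos'],s['contact_force'],go(W(-.054,-.095,.262)),s['q'])"
```

```text
1.35 [0.4604 0.1641 0.3144] [ 0.4154  0.5844 -0.5684] (array([-0.5635, -0.6344,  0.2097]), array([-0.0001, -0.    ,  0.    ])) [ 0.3395  0.0489  1.7906 -0.0002  1.3022 -1.1318]
```

Request:
servo_tool(targets=[{"x": -0.14, "y": -0.17, "z": 0, "wx": 0, "wy": 0, "wz": 0, "fingers": 1}, {"x": -0.3, "y": -0.35, "z": 0, "wx": 0, "wy": 0, "wz": 0, "fingers": 1}, {"x": -0.45, "y": -0.52, "z": 0.04, "wx": 0, "wy": 0, "wz": 0, "fingers": 1}, {"x": -0.55, "y": -0.62, "z": 0.1, "wx": 0, "wy": 0, "wz": 0, "fingers": 1}, {"x": -0.562, "y": -0.636, "z": 0.2, "wx": 0, "wy": 0, "wz": 0, "fingers": 1}])

```text
t: 1.98
tcp_pos: [0.5851, -0.0081, 0.264]
tcp_rot: [0.158, 3.137, -0.001]
contact_force: [0.5, 1.4, -0.7]
finger_gap: 0.0007
grasp_force: 0.0
```

```bash
python3 -c "
from h import *
s=robot.observe();print(s['t'],s['tcp_pos'],s['contact_force'],go(W(-.054,-.095,.22)),s['q'])
p,d=capture('side');q=capture('top')[0]
c=np.hstack([cv2.resize(p[130:290,220:420],(500,400)),cv2.resize(q[180:300,280:370],(300,400))]);cv2.imwrite('pics/c2.png',c)"
```

```text
1.975 [ 0.5851 -0.0081  0.264 ] [ 0.493   1.3844 -0.7217] (array([0.0016, 0.0017, 0.1762]), array([-0.0001,  0.0003, -0.0005])) [-0.0162  0.2472  1.6667 -0.0004  1.2266 -1.4859]
```

View pics/c2.png

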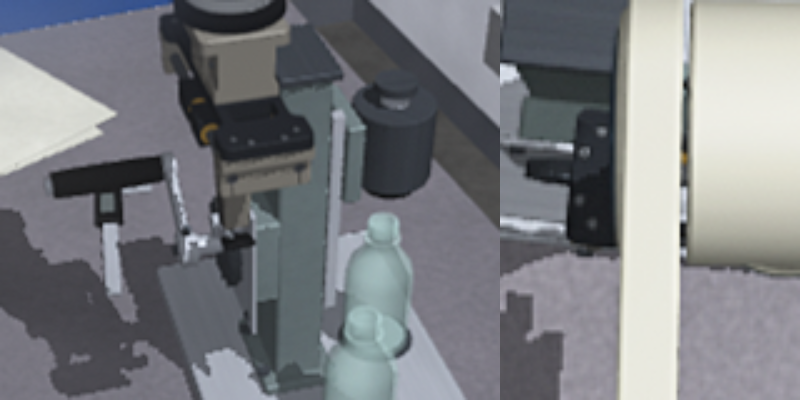

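The fingers are over the tab at crop (238,235).

Request:
servo_tool(targets=[{"x": 0, "y": 0, "z": 0.05, "wx": 0, "wy": 0, "wz": 0, "fingers": 1}, {"x": 0, "y": 0, "z": 0.09, "wx": 0, "wy": 0, "wz": 0, "fingers": 1}, {"x": 0, "y": 0, "z": 0.12, "wx": 0, "wy": 0, "wz": 0, "fingers": 1}, {"x": 0, "y": 0, "z": 0.14, "wx": 0, "wy": 0, "wz": 0, "fingers": 1}, {"x": 0, "y": 0, "z": 0.16, "wx": 0, "wy": 0, "wz": 0, "fingers": 1}])

```text
t: 2.7
tcp_pos: [0.5838, -0.0059, 0.2246]
tcp_rot: [0.155, 3.137, -0.0]
contact_force: [0.2, -1.6, 2.8]
finger_gap: 0.0005
grasp_force: 1.6
```

Request:
servo_tool(targets=[{"x": 0, "y": 0, "z": 0.02, "wx": 0, "wy": 0, "wz": 0, "fingers": 1}, {"x": 0, "y": 0, "z": 0.04, "wx": 0, "wy": 0, "wz": 0, "fingers": 1}, {"x": 0, "y": 0, "z": 0.06, "wx": 0, "wy": 0, "wz": 0, "fingers": 1}, {"x": 0, "y": 0, "z": 0.07, "wx": 0, "wy": 0, "wz": 0, "fingers": 1}, {"x": 0, "y": 0, "z": 0.07, "wx": 0, "wy": 0, "wz": 0, "fingers": 1}])

```text
t: 3.32
tcp_pos: [0.5836, -0.0058, 0.2069]
tcp_rot: [-0.155, -3.138, -0.0]
contact_force: [0.3, -0.2, 0.6]
finger_gap: 0.0002
grasp_force: 0.3
```

Request:
servo_tool(targets=[{"x": 0, "y": 0, "z": 0.008, "wx": 0, "wy": 0, "wz": 0, "fingers": 1}, {"x": 0, "y": 0, "z": 0.016, "wx": 0, "wy": 0, "wz": 0, "fingers": 1}, {"x": 0, "y": 0, "z": 0.02, "wx": 0, "wy": 0, "wz": 0, "fingers": 1}, {"x": 0, "y": 0, "z": 0.024, "wx": 0, "wy": 0, "wz": 0, "fingers": 1}, {"x": 0, "y": 0, "z": 0.024, "wx": 0, "wy": 0, "wz": 0, "fingers": 1}])

```text
t: 3.95
tcp_pos: [0.5837, -0.006, 0.201]
tcp_rot: [0.155, 3.138, 0.0]
contact_force: [0.3, -0.4, 2.9]
finger_gap: 0.0007
grasp_force: 1.0
```

Request:
servo_tool(targets=[{"x": 0, "y": 0, "z": 0.004, "wx": 0, "wy": 0, "wz": 0, "fingers": 1}, {"x": 0, "y": 0, "z": 0.008, "wx": 0, "wy": 0, "wz": 0, "fingers": 1}, {"x": 0, "y": 0, "z": 0.008, "wx": 0, "wy": 0, "wz": 0, "fingers": 1}, {"x": 0, "y": 0, "z": 0.012, "wx": 0, "wy": 0, "wz": 0, "fingers": 1}, {"x": 0, "y": 0, "z": 0.012, "wx": 0, "wy": 0, "wz": 0, "fingers": 1}])

```text
t: 4.58
tcp_pos: [0.5837, -0.006, 0.1981]
tcp_rot: [0.155, 3.138, -0.0]
contact_force: [-0.2, -0.7, 4.4]
finger_gap: 0.0004
grasp_force: 1.6
```

Request:
servo_tool(targets=[{"x": 0, "y": 0, "z": 0.004, "wx": 0, "wy": 0, "wz": 0, "fingers": 1}, {"x": 0, "y": 0, "z": 0.008, "wx": 0, "wy": 0, "wz": 0, "fingers": 1}, {"x": 0, "y": 0, "z": 0.008, "wx": 0, "wy": 0, "wz": 0, "fingers": 1}, {"x": 0, "y": 0, "z": 0.012, "wx": 0, "wy": 0, "wz": 0, "fingers": 1}, {"x": 0, "y": 0, "z": 0.012, "wx": 0, "wy": 0, "wz": 0, "fingers": 1}])

```text
t: 5.2
tcp_pos: [0.5841, -0.0061, 0.1969]
tcp_rot: [0.155, 3.136, -0.0]
contact_force: [-5.0, -1.8, 17.1]
finger_gap: 0.0009
grasp_force: 8.2
```

The force jumped to 17 N, so the lever is at its stop. Retracting upward.

Request:
servo_tool(targets=[{"x": 0, "y": 0, "z": -0.03, "wx": 0, "wy": 0, "wz": 0, "fingers": 1}, {"x": 0, "y": 0, "z": -0.15, "wx": 0, "wy": 0, "wz": 0, "fingers": 1}, {"x": 0.03, "y": 0, "z": -0.3, "wx": 0, "wy": 0, "wz": 0, "fingers": 1}, {"x": 0.12, "y": 0.1, "z": -0.42, "wx": 0, "wy": 0, "wz": 0, "fingers": 0}, {"x": 0.25, "y": 0.25, "z": -0.46, "wx": 0, "wy": 0, "wz": 0, "fingers": -0.2}])

```text
t: 5.82
tcp_pos: [0.5279, 0.0626, 0.3115]
tcp_rot: [0.158, 3.136, 0.001]
contact_force: [-0.4, 1.3, -0.3]
finger_gap: 0.0191
grasp_force: 0.0
```

```bash
python3 -c "
from h import *
s=robot.observe();print(s['t'],s['tcp_pos'],s['contact_force'],go(W(-.14,.0605,.27)),s['q'])"
```

```text
5.825 [0.5279 0.0626 0.3115] [-0.3926  1.3248 -0.3417] (array([0.0899, 0.3646, 0.1662]), array([ 0.0002,  0.0006, -0.0003])) [ 0.1152  0.1227  1.7152  0.0001  1.3017 -1.3552]
```

Request:
servo_tool(targets=[{"x": 0.05, "y": 0.15, "z": 0, "wx": 0, "wy": 0, "wz": 0, "fingers": -1}, {"x": 0.09, "y": 0.3, "z": 0, "wx": 0, "wy": 0, "wz": 0, "fingers": -1}, {"x": 0.09, "y": 0.363, "z": 0.05, "wx": 0, "wy": 0, "wz": 0, "fingers": -1}, {"x": 0.09, "y": 0.363, "z": 0.13, "wx": 0, "wy": 0, "wz": 0, "fingers": -1}, {"x": 0.09, "y": 0.363, "z": 0.15, "wx": 0, "wy": 0, "wz": 0, "fingers": -1}])

```text
t: 6.45
tcp_pos: [0.5132, 0.1543, 0.2704]
tcp_rot: [-0.154, -3.135, 0.002]
contact_force: [1.0, -0.4, -0.8]
finger_gap: 0.0682
grasp_force: 0.0
```

```bash
python3 -c "
from h import *
s=robot.observe();print(s['t'],s['tcp_pos'],s['finger_gap'],go(W(-.14,.0605,.197)))
p,d=capture('side');
c=cv2.resize(p[110:310,220:420],(600,600),interpolation=cv2.INTER_CUBIC);cv2.imwrite('pics/c3.png',c)"
```

```text
6.45 [0.5132 0.1543 0.2704] 0.06821438969491884 (array([-0.0063,  0.0062,  0.2936]), array([-0.0005, -0.001 ,  0.0004]))
```

View pics/c3.png

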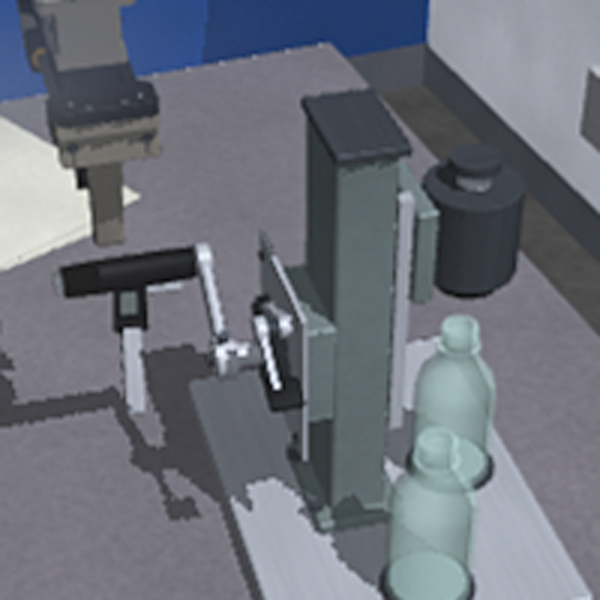

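The lever tab is down at (283,398) and the fingers straddle the handle at (110,240). Descending.

Request:
servo_tool(targets=[{"x": -0.005, "y": 0.005, "z": 0.04, "wx": 0, "wy": 0, "wz": 0, "fingers": -1}, {"x": -0.005, "y": 0.005, "z": 0.1, "wx": 0, "wy": 0, "wz": 0, "fingers": -1}, {"x": -0.005, "y": 0.005, "z": 0.18, "wx": 0, "wy": 0, "wz": 0, "fingers": -1}, {"x": -0.005, "y": 0.005, "z": 0.25, "wx": 0, "wy": 0, "wz": 0, "fingers": -1}, {"x": -0.005, "y": 0.005, "z": 0.295, "wx": 0, "wy": 0, "wz": 0, "fingers": -1}])

```text
t: 7.12
tcp_pos: [0.5151, 0.1558, 0.1975]
tcp_rot: [-0.155, -3.137, 0.001]
contact_force: [0.2, -0.6, -0.1]
finger_gap: 0.0918
grasp_force: 0.0
```

Request:
servo_tool(targets=[{"x": 0, "y": 0, "z": 0, "wx": 0, "wy": 0, "wz": 0, "fingers": -0.5}, {"x": 0, "y": 0, "z": 0, "wx": 0, "wy": 0, "wz": 0, "fingers": 0}, {"x": 0, "y": 0, "z": 0, "wx": 0, "wy": 0, "wz": 0, "fingers": 0.2}, {"x": 0, "y": 0, "z": 0, "wx": 0, "wy": 0, "wz": 0, "fingers": 0.3}, {"x": 0, "y": 0, "z": 0, "wx": 0, "wy": 0, "wz": 0, "fingers": 0.35}])

```text
t: 7.75
tcp_pos: [0.5156, 0.1561, 0.1991]
tcp_rot: [0.155, 3.137, 0.0]
contact_force: [-0.4, 0.1, 0.7]
finger_gap: 0.044
grasp_force: 0.0
```

```bash
python3 -c "
from h import *
s=robot.observe();print(s['t'],s['tcp_pos'],s['finger_gap'],s['contact_force'],s['torque'],go(W(-.14,.0605,.197)))"
```

```text
7.75 [0.5156 0.1561 0.1991] 0.04400514111308777 [-0.3688  0.1499  0.6942] [ 0.0179 -0.0158  0.0585] (array([ 0.0034, -0.0023,  0.0083]), array([0.0001, 0.0001, 0.0003]))
```

Request:
servo_tool(targets=[{"x": 0, "y": 0, "z": 0.0, "wx": 0, "wy": 0, "wz": 0, "fingers": 0.45}, {"x": 0, "y": 0, "z": 0.0, "wx": 0, "wy": 0, "wz": 0, "fingers": 0.6}, {"x": 0, "y": 0, "z": 0.0, "wx": 0, "wy": 0, "wz": 0, "fingers": 0.8}, {"x": 0, "y": 0, "z": 0.0, "wx": 0, "wy": 0, "wz": 0, "fingers": 1}, {"x": 0, "y": 0, "z": 0.0, "wx": 0, "wy": 0, "wz": 0, "fingers": 1}], grip_force=30)

```text
t: 8.38
tcp_pos: [0.5155, 0.1566, 0.1989]
tcp_rot: [0.155, 3.138, 0.002]
contact_force: [-1.0, 5.7, 0.6]
finger_gap: 0.0243
grasp_force: 30.0
```

```bash
python3 -c "
from h import *
s=robot.observe();print(s['t'],s['tcp_pos'],s['finger_gap'],s['grasp_force'],s['contact_force'],s['torque'],go(W(-.14,.0605,.197)))"
```

```text
8.375 [0.5155 0.1566 0.1989] 0.02430865604778926 29.998253881931305 [-1.0131  5.6614  0.6217] [0.9914 0.1187 0.0431] (array([ 0.0028, -0.0045,  0.0076]), array([0.0003, 0.    , 0.0003]))
```

Gripped (24.3 mm, 30 N). Easing the crank up about 0.17 rad.

Request:
servo_tool(targets=[{"x": 0, "y": 0.005, "z": 0.008, "wx": 0, "wy": 0, "wz": 0, "fingers": 1}, {"x": 0, "y": 0.011, "z": 0.017, "wx": 0, "wy": 0, "wz": 0, "fingers": 1}, {"x": 0, "y": 0.016, "z": 0.026, "wx": 0, "wy": 0, "wz": 0, "fingers": 1}, {"x": 0, "y": 0.022, "z": 0.035, "wx": 0, "wy": 0, "wz": 0, "fingers": 1}, {"x": 0, "y": 0.027, "z": 0.044, "wx": 0, "wy": 0, "wz": 0, "fingers": 1}])

```text
t: 9.0
tcp_pos: [0.5162, 0.1631, 0.1885]
tcp_rot: [0.155, 3.137, 0.001]
contact_force: [-3.3, 3.6, 7.5]
finger_gap: 0.0242
grasp_force: 30.0
```

Request:
servo_tool(targets=[{"x": 0, "y": 0, "z": 0, "wx": 0, "wy": 0, "wz": 0, "fingers": 1}, {"x": 0, "y": 0, "z": 0, "wx": 0, "wy": 0, "wz": 0, "fingers": 1}, {"x": 0, "y": 0, "z": 0, "wx": 0, "wy": 0, "wz": 0, "fingers": 1}, {"x": 0, "y": 0, "z": 0, "wx": 0, "wy": 0, "wz": 0, "fingers": 1}, {"x": 0, "y": 0, "z": 0, "wx": 0, "wy": 0, "wz": 0, "fingers": 1}])

```text
t: 9.62
tcp_pos: [0.5162, 0.1631, 0.1883]
tcp_rot: [0.155, 3.138, 0.001]
contact_force: [-3.5, 3.9, 5.5]
finger_gap: 0.0238
grasp_force: 30.0
```

```bash
python3 -c "
from h import *
s=robot.observe();q=s['tcp_pos']-O;f=s['contact_force'];print(s['t'],q@ex,q@ey,q[2],s['finger_gap'],s['grasp_force'],f@ex,f@ey,f[2],s['torque'])
p,d=capture('side');
c=cv2.resize(p[130:270,280:420],(600,600),interpolation=cv2.INTER_CUBIC);cv2.imwrite('pics/c4.png',c)"
```

```text
9.625 -0.13926780781241835 0.06808668352473797 0.18833379171961298 0.02381663464746414 29.99993473291397 -3.842792544730659 3.5603320277873514 5.542685114144413 [ 0.7065  0.4643 -0.0335]
```

View pics/c4.png

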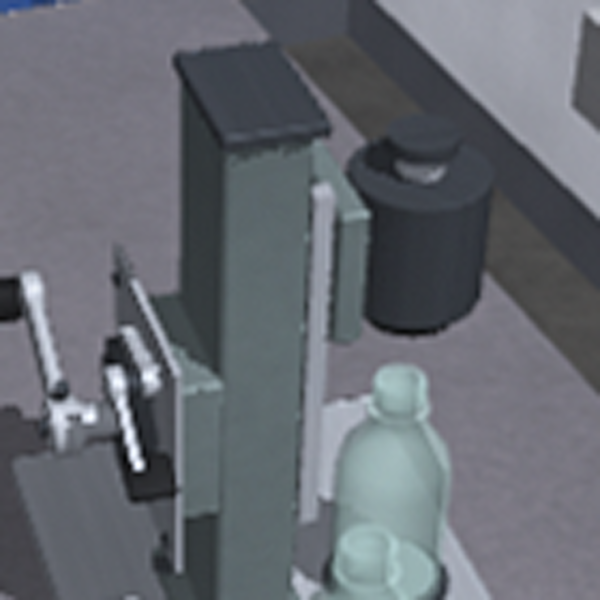

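```bash
cat >> h.py <<'E'
def tab(t0,steps,r=75):
    t=np.radians(t0)
    for k in steps:
        u=np.radians(t0+k);print(k,"y %.4f z %.4f"%(r*(np.cos(u)-np.cos(t))/250,-r*(np.sin(u)-np.sin(t))/250))
def rep():
    s=robot.observe();q=s['tcp_pos']-O;f=s['contact_force'];y,z=q@ey,q[2]+.019
    th=np.arctan2(z-.17,y);print('t %.2f'%s['t'],'yz(grasp)',y,z,'th %.1f r %.4f'%(np.degrees(th),np.hypot(z-.17,y)),'x',q@ex,'gap',s['finger_gap'],'F xyz',f@ex,f@ey,f[2],'Ft(lowering+) %.2f Fr %.2f'%(-np.sin(th)*(f@ey)+np.cos(th)*f[2],np.cos(th)*(f@ey)+np.sin(th)*f[2]),'tq',s['torque'])
E
python3 -c "
from h import *
rep();tab(26.5,[3,6,9,12,15]);tab(41.5,[4,8,12,16,20])"
```

```text
t 9.68 yz(grasp) 0.06811570580552032 0.2073613760115427 th 28.7 r 0.0777 x -0.13923218630070475 gap 0.02427982829624185 F xyz -3.6159113460317682 4.1752125399147 5.632062926454006 Ft(lowering+) 2.93 Fr 6.37 tq [0.727  0.4521 0.0056]
3 y -0.0074 z -0.0139
6 y -0.0155 z -0.0273
9 y -0.0242 z -0.0404
12 y -0.0337 z -0.0529
15 y -0.0438 z -0.0649
4 y -0.0144 z -0.0152
8 y -0.0299 z -0.0293
12 y -0.0462 z -0.0424
16 y -0.0635 z -0.0542
20 y -0.0815 z -0.0649
```

Request:
servo_tool(targets=[{"x": 0, "y": -0.007, "z": -0.014, "wx": 0, "wy": 0, "wz": 0, "fingers": 1}, {"x": 0, "y": -0.015, "z": -0.027, "wx": 0, "wy": 0, "wz": 0, "fingers": 1}, {"x": 0, "y": -0.024, "z": -0.04, "wx": 0, "wy": 0, "wz": 0, "fingers": 1}, {"x": 0, "y": -0.033, "z": -0.053, "wx": 0, "wy": 0, "wz": 0, "fingers": 1}, {"x": 0, "y": -0.043, "z": -0.065, "wx": 0, "wy": 0, "wz": 0, "fingers": 1}])

```text
t: 10.3
tcp_pos: [0.515, 0.1517, 0.2046]
tcp_rot: [-0.155, -3.138, 0.001]
contact_force: [-3.0, 1.9, 6.3]
finger_gap: 0.0245
grasp_force: 30.0
```

```bash
python3 -c "
from h import *
rep();capture('side');rep()"
```

```text
t 10.30 yz(grasp) 0.05667044479380239 0.2236198011218022 th 43.4 r 0.0780 x -0.13932872284680717 gap 0.024484966303877198 F xyz -3.2132081176619143 1.554517788405032 6.2649753928150425 Ft(lowering+) 3.48 Fr 5.44 tq [ 0.258   0.455  -0.0646]
t 10.35 yz(grasp) 0.05641548865979138 0.22395526078711478 th 43.7 r 0.0781 x -0.1392845962514753 gap 0.0244403126031742 F xyz -3.584785954914928 0.7584090251731634 5.589229244573549 Ft(lowering+) 3.52 Fr 4.41 tq [ 0.0873  0.5826 -0.0393]
```

The crank is past its starting angle with the load still pulling (Ft ≈ 3.5 N), so the pawl is clear. Letting down.

Request:
servo_tool(targets=[{"x": 0, "y": -0.014, "z": -0.015, "wx": 0, "wy": 0, "wz": 0, "fingers": 1}, {"x": 0, "y": -0.03, "z": -0.029, "wx": 0, "wy": 0, "wz": 0, "fingers": 1}, {"x": 0, "y": -0.046, "z": -0.042, "wx": 0, "wy": 0, "wz": 0, "fingers": 1}, {"x": 0, "y": -0.063, "z": -0.054, "wx": 0, "wy": 0, "wz": 0, "fingers": 1}, {"x": 0, "y": -0.081, "z": -0.065, "wx": 0, "wy": 0, "wz": 0, "fingers": 1}])

```text
t: 10.98
tcp_pos: [0.5129, 0.131, 0.2205]
tcp_rot: [-0.155, -3.137, 0.002]
contact_force: [-2.2, -2.6, 2.8]
finger_gap: 0.0243
grasp_force: 30.0
```

```bash
python3 -c "
from h import *
rep();capture('side');rep();tab(61.5,[5,10,15,20,25]);tab(86.5,[4,8,12,16,20])"
```

```text
t 10.97 yz(grasp) 0.03587313426475136 0.2395303710321927 th 62.7 r 0.0782 x -0.1393943802136584 gap 0.024296744363616795 F xyz -1.9705149000932984 -2.790740454879476 2.813102867649068 Ft(lowering+) 3.77 Fr 1.22 tq [-0.4207  0.3123 -0.1119]
t 11.03 yz(grasp) 0.03543058194625404 0.2397447494145827 th 63.1 r 0.0782 x -0.1393622877872592 gap 0.024164417784588853 F xyz -2.5683905610373357 -3.6650829033999233 4.393794100512281 Ft(lowering+) 5.26 Fr 2.26 tq [-0.5894  0.5183 -0.1185]
5 y -0.0235 z -0.0115
10 y -0.0480 z -0.0209
15 y -0.0731 z -0.0281
20 y -0.0988 z -0.0331
25 y -0.1248 z -0.0358
4 y -0.0209 z -0.0005
8 y -0.0419 z 0.0004
12 y -0.0627 z 0.0027
16 y -0.0832 z 0.0066
20 y -0.1035 z 0.0118
```

Request:
servo_tool(targets=[{"x": 0, "y": -0.023, "z": -0.012, "wx": 0, "wy": 0, "wz": 0, "fingers": 1}, {"x": 0, "y": -0.048, "z": -0.021, "wx": 0, "wy": 0, "wz": 0, "fingers": 1}, {"x": 0, "y": -0.073, "z": -0.028, "wx": 0, "wy": 0, "wz": 0, "fingers": 1}, {"x": 0, "y": -0.099, "z": -0.033, "wx": 0, "wy": 0, "wz": 0, "fingers": 1}, {"x": 0, "y": -0.125, "z": -0.036, "wx": 0, "wy": 0, "wz": 0, "fingers": 1}])

```text
t: 11.65
tcp_pos: [0.5097, 0.1001, 0.229]
tcp_rot: [-0.155, -3.137, 0.001]
contact_force: [-0.6, -3.8, -3.8]
finger_gap: 0.0241
grasp_force: 30.0
```

```bash
python3 -c "
from h import *
rep()
p,d=capture('side');rep()
c=cv2.resize(p[130:270,280:420],(600,600),interpolation=cv2.INTER_CUBIC);cv2.imwrite('pics/c5.png',c)"
```

```text
t 11.65 yz(grasp) 0.004780949371030019 0.247982430781195 th 86.5 r 0.0781 x -0.1394455906742194 gap 0.02412759712787558 F xyz -0.2303100397468004 -3.877533917712741 -3.7533316254677698 Ft(lowering+) 3.64 Fr -3.98 tq [-0.746   0.2479 -0.0446]
t 11.70 yz(grasp) 0.004130572651709054 0.24796118655411525 th 87.0 r 0.0781 x -0.13946394348955107 gap 0.02409326316120837 F xyz -0.5203765961221887 -6.23680079043104 -3.3942095863571384 Ft(lowering+) 6.05 Fr -3.72 tq [-0.9673  0.2364 -0.1718]
```

View pics/c5.png

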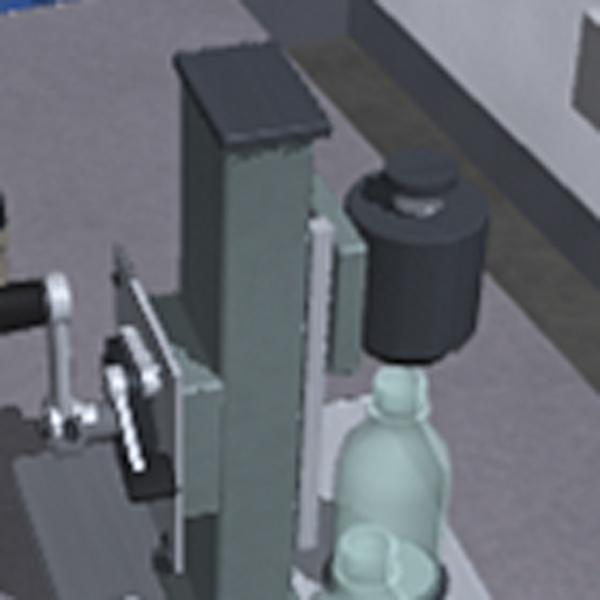

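The pad has come down about 19 mm, with its underside rim at crop v≈362 and the mouth's rims at v≈366–382.

```bash
python3 -c "
from h import *
def rim(r,z):
    t=np.linspace(0,6.28,90);v=proj('side',[W(.112+r*np.cos(a),r*np.sin(a),z) for a in t])[:,1];return (v.min()-130)*600/140,(v.max()-130)*600/140
for z in (.16,.165,.17,.175,.18,.185):print(z,'pad',rim(.025,z),'mouth',rim(.012,z))
tab(86.5,[4,8,12,16,20])
"
```

```text
0.16 pad (np.float64(349.7825453493929), np.float64(407.06310037224785)) mouth (np.float64(364.2890860231083), np.float64(391.7771128255033))
0.165 pad (np.float64(342.2081158831645), np.float64(399.38482285049287)) mouth (np.float64(356.6872569914563), np.float64(384.12541054673676))
0.17 pad (np.float64(334.5904099831328), np.float64(391.66109031180406)) mouth (np.float64(349.04159760621064), np.float64(376.42883225740184))
0.175 pad (np.float64(326.92905569745983), np.float64(383.89149792075625)) mouth (np.float64(341.35172769816376), np.float64(368.68698201047454))
0.18 pad (np.float64(319.2236767995976), np.float64(376.07563602016836)) mouth (np.float64(333.61726268875293), np.float64(360.8994591871993))
0.185 pad (np.float64(311.47389272670137), np.float64(368.21309005910376)) mouth (np.float64(325.837813525947), np.float64(353.0658584279845))
4 y -0.0209 z -0.0005
8 y -0.0419 z 0.0004
12 y -0.0627 z 0.0027
16 y -0.0832 z 0.0066
20 y -0.1035 z 0.0118
```

```bash
cat >> h.py <<'E'
def plan(t0,f0,rows,L=16.,r=75.):
    pos=lambda t,f:r*np.array([np.cos(t),np.sin(t)])+L*np.array([np.sin(f),-np.cos(f)])
    a,b=np.radians([t0,f0]);ty=np.array([np.cos(b),np.sin(b)]);tz=np.array([np.sin(b),-np.cos(b)])
    for t,f in rows:
        d=pos(*np.radians([t,f]))-pos(a,b);print(t,f,"y %.4f z %.4f wx %.4f"%(d@ty/250,d@tz/250,-(f-f0)/180))
def rep2():
    s=robot.observe();M=R.from_rotvec(s['tcp_rot']).as_matrix();q=s['tcp_pos']-O-.016*M[:,2];f=s['contact_force']
    y,z=q@ey,q[2]-.17;th=np.arctan2(z,y);ph=np.degrees(np.arctan2(M[:,2]@ey,-M[2,2]))
    print('t %.2f'%s['t'],'handle x %.4f y %.4f z %.4f'%(q@ex,y,z+.17),'th %.2f r %.4f tilt %.2f'%(np.degrees(th),np.hypot(y,z),ph),'gap %.4f grip %.1f'%(s['finger_gap'],s['grasp_force']),'Fx %.1f Ft(lower+) %.2f Fr %.2f'%(f@ex,-np.sin(th)*(f@ey)+np.cos(th)*f[2],np.cos(th)*(f@ey)+np.sin(th)*f[2]),'tq',s['torque'],'q',s['q'])
E
python3 -c "
from h import *
rep2();plan(86.5,0,[(90.5,2),(94.5,4.5),(98.5,7),(102.5,9.5),(106.5,12)]);plan(106.5,12,[(110.5,14.5),(114.5,17),(118.5,19.5),(122.5,22),(126.5,24.5)])"
```

```text
t 11.70 handle x -0.1395 y 0.0041 z 0.2450 th 86.83 r 0.0751 tilt -0.06 gap 0.0241 grip 30.0 Fx -0.5 Ft(lower+) 6.04 Fr -3.73 tq [-0.9673  0.2364 -0.1718] q [ 0.1904  0.174   1.8409 -0.0009  1.1277 -1.2814]
90.5 2 y -0.0187 z -0.0006 wx -0.0111
94.5 4.5 y -0.0368 z 0.0002 wx -0.0250
98.5 7 y -0.0549 z 0.0023 wx -0.0389
102.5 9.5 y -0.0727 z 0.0057 wx -0.0528
106.5 12 y -0.0902 z 0.0104 wx -0.0667
110.5 14.5 y -0.0180 z 0.0023 wx -0.0139
114.5 17 y -0.0358 z 0.0059 wx -0.0278
118.5 19.5 y -0.0533 z 0.0109 wx -0.0417
122.5 22 y -0.0704 z 0.0171 wx -0.0556
126.5 24.5 y -0.0870 z 0.0246 wx -0.0694
```

Request:
servo_tool(targets=[{"x": 0, "y": -0.019, "z": -0.001, "wx": -0.011, "wy": 0, "wz": 0, "fingers": 1}, {"x": 0, "y": -0.037, "z": 0, "wx": -0.025, "wy": 0, "wz": 0, "fingers": 1}, {"x": 0, "y": -0.055, "z": 0.002, "wx": -0.039, "wy": 0, "wz": 0, "fingers": 1}, {"x": 0, "y": -0.073, "z": 0.006, "wx": -0.053, "wy": 0, "wz": 0, "fingers": 1}, {"x": 0, "y": -0.09, "z": 0.01, "wx": -0.067, "wy": 0, "wz": 0, "fingers": 1}])

```text
t: 12.32
tcp_pos: [0.5074, 0.078, 0.226]
tcp_rot: [0.154, 3.111, 0.33]
contact_force: [-0.4, -2.7, -8.2]
finger_gap: 0.0241
grasp_force: 30.0
```

```bash
python3 -c "
from h import *
rep2()"
```

```text
t 12.32 handle x -0.1395 y -0.0208 z 0.2417 th 106.21 r 0.0747 tilt 12.12 gap 0.0241 grip 30.0 Fx -0.1 Ft(lower+) 4.89 Fr -7.13 tq [-0.7347  0.1999 -0.0283] q [ 0.0028  0.1543  1.8911  0.2382  1.087  -1.5796]
```

Request:
servo_tool(targets=[{"x": 0, "y": -0.018, "z": 0.003, "wx": -0.014, "wy": 0, "wz": 0, "fingers": 1}, {"x": 0, "y": -0.035, "z": 0.007, "wx": -0.028, "wy": 0, "wz": 0, "fingers": 1}, {"x": 0, "y": -0.052, "z": 0.013, "wx": -0.042, "wy": 0, "wz": 0, "fingers": 1}, {"x": 0, "y": -0.069, "z": 0.02, "wx": -0.056, "wy": 0, "wz": 0, "fingers": 1}, {"x": 0, "y": -0.086, "z": 0.027, "wx": -0.07, "wy": 0, "wz": 0, "fingers": 1}])

```text
t: 12.95
tcp_pos: [0.5054, 0.0584, 0.215]
tcp_rot: [0.15, 3.045, 0.667]
contact_force: [-3.0, -1.0, -6.4]
finger_gap: 0.0241
grasp_force: 30.0
```

```bash
python3 -c "
from h import *
rep2()
p,d=capture('side');rep2()
c=cv2.resize(p[180:240,345:405],(600,600),interpolation=cv2.INTER_CUBIC);cv2.imwrite('pics/c6.png',c)
plan(126.5,24.5,[(129,27),(131.5,29.5),(134,32),(136.5,34.5),(138.5,37)])"
```

```text
t 12.95 handle x -0.1396 y -0.0438 z 0.2296 th 126.34 r 0.0739 tilt 24.70 gap 0.0241 grip 30.0 Fx -2.9 Ft(lower+) 4.84 Fr -4.40 tq [-0.8043  0.4582  0.1563] q [-0.1864  0.1943  1.9307  0.4838  1.1079 -1.8981]
t 13.00 handle x -0.1397 y -0.0445 z 0.2288 th 127.13 r 0.0737 tilt 24.78 gap 0.0243 grip 30.0 Fx -0.8 Ft(lower+) 6.74 Fr -2.27 tq [-1.0662  0.2953  0.0023] q [-0.1886  0.1956  1.9315  0.4853  1.1076 -1.901 ]
129 27 y -0.0099 z 0.0029 wx -0.0139
131.5 29.5 y -0.0198 z 0.0063 wx -0.0278
134 32 y -0.0294 z 0.0101 wx -0.0417
136.5 34.5 y -0.0389 z 0.0143 wx -0.0556
138.5 37 y -0.0458 z 0.0179 wx -0.0694
```

View pics/c6.png

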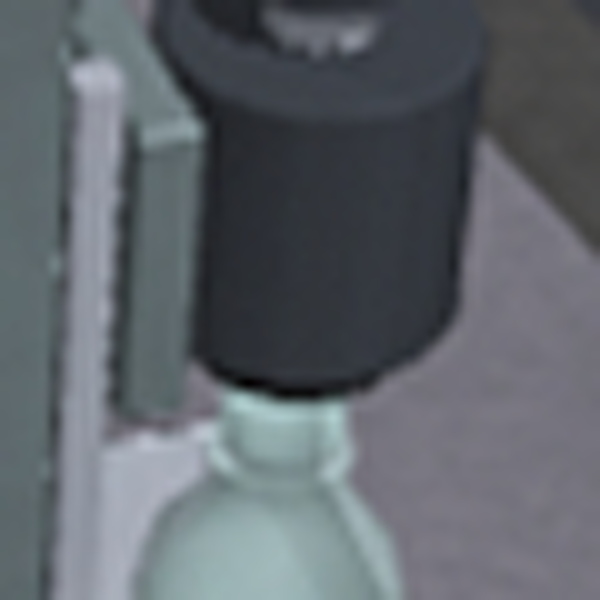

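The pad rim is at crop v≈398, so z≈0.174 and about 10 mm remain. I'll continue down while tilting, so that one finger ends up under the handle. Opening slightly then leaves the handle resting on that finger, so the crank cannot press.

Request:
servo_tool(targets=[{"x": 0, "y": -0.01, "z": 0.003, "wx": -0.014, "wy": 0, "wz": 0, "fingers": 1}, {"x": 0, "y": -0.02, "z": 0.007, "wx": -0.028, "wy": 0, "wz": 0, "fingers": 1}, {"x": 0, "y": -0.029, "z": 0.011, "wx": -0.042, "wy": 0, "wz": 0, "fingers": 1}, {"x": 0, "y": -0.038, "z": 0.015, "wx": -0.056, "wy": 0, "wz": 0, "fingers": 1}, {"x": 0, "y": -0.045, "z": 0.019, "wx": -0.07, "wy": 0, "wz": 0, "fingers": 1}])

```text
t: 13.62
tcp_pos: [0.5046, 0.0503, 0.206]
tcp_rot: [0.145, 2.945, 0.992]
contact_force: [-5.3, -3.1, -4.9]
finger_gap: 0.0244
grasp_force: 30.0
```

```bash
python3 -c "
from h import *
rep2()
plan(138.5,37,[(139.5,38.5),(140.5,40),(141.5,42),(142.5,43.5),(143.5,45)])"
```

```text
t 13.62 handle x -0.1396 y -0.0550 z 0.2187 th 138.44 r 0.0735 tilt 37.24 gap 0.0244 grip 30.0 Fx -5.0 Ft(lower+) 6.03 Fr -0.53 tq [-1.0451  0.7661  0.4419] q [-0.3339  0.2774  1.9505  0.6871  1.1875 -2.1616]
139.5 38.5 y -0.0034 z 0.0011 wx -0.0083
140.5 40 y -0.0069 z 0.0022 wx -0.0167
141.5 42 y -0.0097 z 0.0033 wx -0.0278
142.5 43.5 y -0.0131 z 0.0045 wx -0.0361
143.5 45 y -0.0165 z 0.0057 wx -0.0444
```

Request:
servo_tool(targets=[{"x": 0, "y": -0.003, "z": 0.001, "wx": -0.008, "wy": 0, "wz": 0, "fingers": 1}, {"x": 0, "y": -0.007, "z": 0.002, "wx": -0.017, "wy": 0, "wz": 0, "fingers": 1}, {"x": 0, "y": -0.01, "z": 0.003, "wx": -0.028, "wy": 0, "wz": 0, "fingers": 1}, {"x": 0, "y": -0.013, "z": 0.004, "wx": -0.036, "wy": 0, "wz": 0, "fingers": 1}, {"x": 0, "y": -0.016, "z": 0.005, "wx": -0.044, "wy": 0, "wz": 0, "fingers": 1}])

```text
t: 14.25
tcp_pos: [0.5044, 0.0481, 0.2027]
tcp_rot: [0.141, 2.864, 1.191]
contact_force: [-4.2, -0.5, -4.8]
finger_gap: 0.0245
grasp_force: 30.0
```

Request:
servo_tool(targets=[{"x": 0, "y": 0, "z": 0, "wx": 0, "wy": 0, "wz": 0, "fingers": 0.5}, {"x": 0, "y": 0, "z": 0, "wx": 0, "wy": 0, "wz": 0, "fingers": 0.48}, {"x": 0, "y": 0, "z": 0, "wx": 0, "wy": 0, "wz": 0, "fingers": 0.46}, {"x": 0, "y": 0, "z": 0, "wx": 0, "wy": 0, "wz": 0, "fingers": 0.45}, {"x": 0, "y": 0, "z": 0, "wx": 0, "wy": 0, "wz": 0, "fingers": 0.44}])

```text
t: 14.88
tcp_pos: [0.5046, 0.048, 0.2029]
tcp_rot: [0.141, 2.864, 1.189]
contact_force: [-4.5, -3.4, -4.3]
finger_gap: 0.026
grasp_force: 2.6
```

```bash
python3 -c "
from h import *
rep2()"
```

```text
t 14.88 handle x -0.1393 y -0.0589 z 0.2142 th 143.13 r 0.0736 tilt 45.08 gap 0.0260 grip 2.6 Fx -4.1 Ft(lower+) 5.71 Fr 0.46 tq [-1.1914  0.706   0.5194] q [-0.4072  0.3436  1.9542  0.7881  1.2575 -2.2961]
```

Request:
servo_tool(targets=[{"x": 0, "y": 0, "z": 0, "wx": 0, "wy": 0, "wz": 0, "fingers": 0.42}, {"x": 0, "y": 0, "z": 0, "wx": 0, "wy": 0, "wz": 0, "fingers": 0.39}, {"x": 0, "y": 0, "z": 0, "wx": 0, "wy": 0, "wz": 0, "fingers": 0.36}, {"x": 0, "y": 0, "z": 0, "wx": 0, "wy": 0, "wz": 0, "fingers": 0.33}, {"x": 0, "y": 0, "z": 0, "wx": 0, "wy": 0, "wz": 0, "fingers": 0.33}])

```text
t: 15.5
tcp_pos: [0.5048, 0.048, 0.203]
tcp_rot: [0.141, 2.864, 1.189]
contact_force: [-4.8, -2.7, -4.0]
finger_gap: 0.0311
grasp_force: 2.6
```

```bash
python3 -c "
from h import *
rep2()
plan(145.5,45,[(146.2,45),(146.9,45),(147.6,45),(148.3,45),(149,45)])"
```

```text
t 15.50 handle x -0.1392 y -0.0589 z 0.2143 th 143.10 r 0.0737 tilt 45.08 gap 0.0311 grip 2.6 Fx -4.5 Ft(lower+) 5.11 Fr 0.16 tq [-1.185   0.7148  0.4774] q [-0.4072  0.3436  1.954   0.7883  1.2574 -2.296 ]
146.2 45 y -0.0036 z 0.0007 wx 0.0000
146.9 45 y -0.0072 z 0.0014 wx 0.0000
147.6 45 y -0.0108 z 0.0022 wx 0.0000
148.3 45 y -0.0143 z 0.0030 wx 0.0000
149 45 y -0.0179 z 0.0039 wx 0.0000
```

The handle now rests on the lower finger (gap 31 mm, Ft ≈ 5 N). Lowering in small bites.

Request:
servo_tool(targets=[{"x": 0, "y": -0.004, "z": 0.001, "wx": 0, "wy": 0, "wz": 0, "fingers": 0.33}, {"x": 0, "y": -0.007, "z": 0.001, "wx": 0, "wy": 0, "wz": 0, "fingers": 0.33}, {"x": 0, "y": -0.011, "z": 0.002, "wx": 0, "wy": 0, "wz": 0, "fingers": 0.33}, {"x": 0, "y": -0.014, "z": 0.003, "wx": 0, "wy": 0, "wz": 0, "fingers": 0.33}, {"x": 0, "y": -0.018, "z": 0.004, "wx": 0, "wy": 0, "wz": 0, "fingers": 0.33}])

```text
t: 16.12
tcp_pos: [0.5045, 0.0455, 0.199]
tcp_rot: [0.141, 2.864, 1.189]
contact_force: [-4.3, -2.9, -4.3]
finger_gap: 0.0305
grasp_force: 2.7
```

```bash
python3 -c "
from h import *
rep2()"
```

```text
t 16.12 handle x -0.1392 y -0.0614 z 0.2103 th 146.74 r 0.0735 tilt 45.08 gap 0.0305 grip 2.7 Fx -4.0 Ft(lower+) 5.44 Fr 0.43 tq [-1.1605  0.6933  0.4572] q [-0.4117  0.3505  1.955   0.7878  1.2542 -2.3044]
```

Request:
servo_tool(targets=[{"x": 0, "y": -0.004, "z": 0.001, "wx": 0, "wy": 0, "wz": 0, "fingers": 0.33}, {"x": 0, "y": -0.007, "z": 0.002, "wx": 0, "wy": 0, "wz": 0, "fingers": 0.33}, {"x": 0, "y": -0.011, "z": 0.003, "wx": 0, "wy": 0, "wz": 0, "fingers": 0.33}, {"x": 0, "y": -0.014, "z": 0.004, "wx": 0, "wy": 0, "wz": 0, "fingers": 0.33}, {"x": 0, "y": -0.018, "z": 0.005, "wx": 0, "wy": 0, "wz": 0, "fingers": 0.33}])

```text
t: 16.75
tcp_pos: [0.5043, 0.0432, 0.1949]
tcp_rot: [0.141, 2.864, 1.189]
contact_force: [-4.7, -3.4, -4.2]
finger_gap: 0.0306
grasp_force: 2.7
```

```bash
python3 -c "
from h import *
rep2()"
```

```text
t 16.75 handle x -0.1392 y -0.0637 z 0.2062 th 150.39 r 0.0733 tilt 45.08 gap 0.0306 grip 2.7 Fx -4.4 Ft(lower+) 5.49 Fr 1.26 tq [-1.2266  0.6717  0.4852] q [-0.4159  0.3576  1.9561  0.7876  1.2506 -2.3128]
```

Request:
servo_tool(targets=[{"x": 0, "y": -0.004, "z": 0.001, "wx": 0, "wy": 0, "wz": 0, "fingers": 0.33}, {"x": 0, "y": -0.007, "z": 0.002, "wx": 0, "wy": 0, "wz": 0, "fingers": 0.33}, {"x": 0, "y": -0.011, "z": 0.003, "wx": 0, "wy": 0, "wz": 0, "fingers": 0.33}, {"x": 0, "y": -0.014, "z": 0.004, "wx": 0, "wy": 0, "wz": 0, "fingers": 0.33}, {"x": 0, "y": -0.018, "z": 0.006, "wx": 0, "wy": 0, "wz": 0, "fingers": 0.33}])

```text
t: 17.38
tcp_pos: [0.5041, 0.041, 0.1906]
tcp_rot: [0.141, 2.864, 1.188]
contact_force: [-4.9, -3.1, -3.4]
finger_gap: 0.0306
grasp_force: 2.8
```

```bash
python3 -c "
from h import *
rep2()"
```

```text
t 17.38 handle x -0.1392 y -0.0659 z 0.2019 th 154.13 r 0.0732 tilt 45.07 gap 0.0306 grip 2.8 Fx -4.5 Ft(lower+) 4.65 Fr 1.76 tq [-1.2642  0.7323  0.4453] q [-0.4197  0.365   1.9573  0.7875  1.2465 -2.3213]
```

Request:
servo_tool(targets=[{"x": 0, "y": -0.004, "z": 0.001, "wx": 0, "wy": 0, "wz": 0, "fingers": 0.33}, {"x": 0, "y": -0.007, "z": 0.002, "wx": 0, "wy": 0, "wz": 0, "fingers": 0.33}, {"x": 0, "y": -0.011, "z": 0.003, "wx": 0, "wy": 0, "wz": 0, "fingers": 0.33}, {"x": 0, "y": -0.014, "z": 0.005, "wx": 0, "wy": 0, "wz": 0, "fingers": 0.33}, {"x": 0, "y": -0.018, "z": 0.007, "wx": 0, "wy": 0, "wz": 0, "fingers": 0.33}])

```text
t: 18.0
tcp_pos: [0.5038, 0.0391, 0.1862]
tcp_rot: [0.141, 2.864, 1.188]
contact_force: [-4.1, -3.9, -4.3]
finger_gap: 0.0306
grasp_force: 2.9
```

```bash
python3 -c "
from h import *
rep2()"
```

```text
t 18.00 handle x -0.1392 y -0.0678 z 0.1975 th 157.93 r 0.0732 tilt 45.07 gap 0.0306 grip 2.9 Fx -3.7 Ft(lower+) 5.65 Fr 2.37 tq [-1.2779  0.7224  0.4977] q [-0.4232  0.3726  1.9587  0.7879  1.2419 -2.3299]
```

Request:
servo_tool(targets=[{"x": 0, "y": -0.004, "z": 0.001, "wx": 0, "wy": 0, "wz": 0, "fingers": 0.33}, {"x": 0, "y": -0.007, "z": 0.003, "wx": 0, "wy": 0, "wz": 0, "fingers": 0.33}, {"x": 0, "y": -0.011, "z": 0.004, "wx": 0, "wy": 0, "wz": 0, "fingers": 0.33}, {"x": 0, "y": -0.014, "z": 0.006, "wx": 0, "wy": 0, "wz": 0, "fingers": 0.33}, {"x": 0, "y": -0.018, "z": 0.008, "wx": 0, "wy": 0, "wz": 0, "fingers": 0.33}])

```text
t: 18.62
tcp_pos: [0.5036, 0.0374, 0.1815]
tcp_rot: [0.141, 2.864, 1.188]
contact_force: [-5.6, -3.0, -5.2]
finger_gap: 0.0308
grasp_force: 3.0
```

```bash
python3 -c "
from h import *
rep2()"
```

```text
t 18.62 handle x -0.1393 y -0.0696 z 0.1928 th 161.84 r 0.0732 tilt 45.06 gap 0.0308 grip 3.0 Fx -5.2 Ft(lower+) 6.02 Fr 1.73 tq [-1.2461  0.732   0.4879] q [-0.4264  0.3805  1.9603  0.7884  1.2368 -2.3387]
```

Request:
servo_tool(targets=[{"x": 0, "y": -0.004, "z": 0.002, "wx": 0, "wy": 0, "wz": 0, "fingers": 0.33}, {"x": 0, "y": -0.007, "z": 0.003, "wx": 0, "wy": 0, "wz": 0, "fingers": 0.33}, {"x": 0, "y": -0.011, "z": 0.005, "wx": 0, "wy": 0, "wz": 0, "fingers": 0.33}, {"x": 0, "y": -0.014, "z": 0.007, "wx": 0, "wy": 0, "wz": 0, "fingers": 0.33}, {"x": 0, "y": -0.018, "z": 0.009, "wx": 0, "wy": 0, "wz": 0, "fingers": 0.33}])

```text
t: 19.25
tcp_pos: [0.5035, 0.0358, 0.1767]
tcp_rot: [0.141, 2.864, 1.188]
contact_force: [-4.8, -3.5, -4.6]
finger_gap: 0.0306
grasp_force: 3.1
```

```bash
python3 -c "
from h import *
rep2()
p,d=capture('side')
c=cv2.resize(p[180:240,345:405],(600,600),interpolation=cv2.INTER_CUBIC);cv2.imwrite('pics/c7.png',c)"
```

```text
t 19.25 handle x -0.1392 y -0.0712 z 0.1880 th 165.80 r 0.0734 tilt 45.06 gap 0.0306 grip 3.1 Fx -4.4 Ft(lower+) 5.43 Fr 2.68 tq [-1.2491  0.7218  0.4879] q [-0.4292  0.3887  1.9619  0.7893  1.2313 -2.3475]
```

View pics/c7.png

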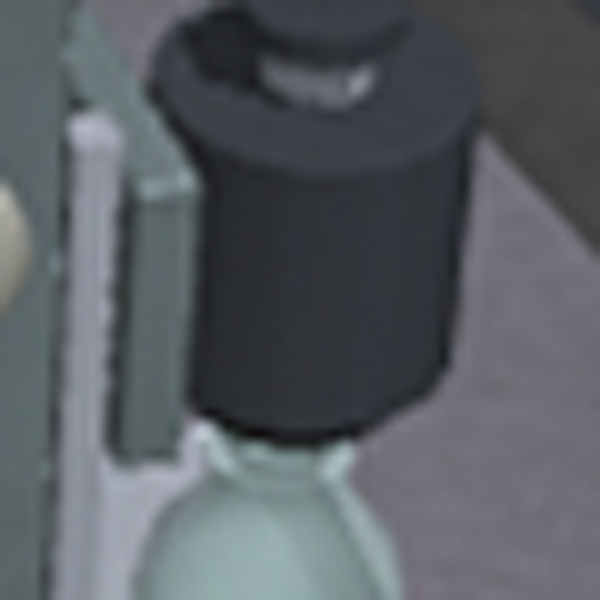

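The pad rim is at crop v≈443, so z≈0.162, and contact is close. Continuing.

Request:
servo_tool(targets=[{"x": 0, "y": -0.003, "z": 0.002, "wx": 0, "wy": 0, "wz": 0, "fingers": 0.33}, {"x": 0, "y": -0.006, "z": 0.004, "wx": 0, "wy": 0, "wz": 0, "fingers": 0.33}, {"x": 0, "y": -0.009, "z": 0.006, "wx": 0, "wy": 0, "wz": 0, "fingers": 0.33}, {"x": 0, "y": -0.012, "z": 0.008, "wx": 0, "wy": 0, "wz": 0, "fingers": 0.33}, {"x": 0, "y": -0.015, "z": 0.01, "wx": 0, "wy": 0, "wz": 0, "fingers": 0.33}])

```text
t: 19.92
tcp_pos: [0.504, 0.0354, 0.1731]
tcp_rot: [0.141, 2.862, 1.191]
contact_force: [0.5, 0.7, -0.4]
finger_gap: 0.031
grasp_force: 0.0
```

```bash
python3 -c "
from h import *
rep2()"
```

```text
t 19.93 handle x -0.1387 y -0.0715 z 0.1844 th 168.64 r 0.0730 tilt 45.19 gap 0.0310 grip 0.0 Fx 0.4 Ft(lower+) 0.26 Fr -0.76 tq [-0.3108  0.0055 -0.0179] q [-0.4308  0.3958  1.9633  0.7932  1.2269 -2.3557]
```

The load is gone (Ft ≈ 0, pad force 0), so the bottle carries the head. Opening fully and backing off along the fingers.

Request:
servo_tool(targets=[{"x": 0, "y": 0, "z": 0, "wx": 0, "wy": 0, "wz": 0, "fingers": 0.2}, {"x": 0, "y": 0, "z": 0, "wx": 0, "wy": 0, "wz": 0, "fingers": 0}, {"x": 0, "y": 0, "z": 0, "wx": 0, "wy": 0, "wz": 0, "fingers": -0.3}, {"x": 0, "y": 0, "z": 0, "wx": 0, "wy": 0, "wz": 0, "fingers": -0.6}, {"x": 0, "y": 0, "z": 0, "wx": 0, "wy": 0, "wz": 0, "fingers": -0.8}])

```text
t: 20.55
tcp_pos: [0.5036, 0.0354, 0.1729]
tcp_rot: [0.141, 2.863, 1.191]
contact_force: [-0.1, -0.4, -0.0]
finger_gap: 0.0736
grasp_force: 0.0
```

Request:
servo_tool(targets=[{"x": 0, "y": 0, "z": -0.04, "wx": 0, "wy": 0, "wz": 0, "fingers": -0.9}, {"x": 0, "y": 0, "z": -0.1, "wx": 0, "wy": 0, "wz": 0, "fingers": -0.9}, {"x": 0, "y": 0, "z": -0.18, "wx": 0, "wy": 0, "wz": 0, "fingers": -0.9}, {"x": 0, "y": 0, "z": -0.26, "wx": 0, "wy": 0, "wz": 0, "fingers": -0.9}, {"x": 0, "y": 0, "z": -0.32, "wx": 0, "wy": 0, "wz": 0, "fingers": -0.9}])

```text
t: 21.18
tcp_pos: [0.4982, -0.0226, 0.2306]
tcp_rot: [0.142, 2.862, 1.189]
contact_force: [0.1, -0.4, 0.7]
finger_gap: 0.087
grasp_force: 0.0
```

Request:
servo_tool(targets=[{"x": 0, "y": 0, "z": -0.03, "wx": 0, "wy": 0, "wz": 0, "fingers": -0.9}, {"x": 0, "y": 0, "z": -0.05, "wx": 0, "wy": 0, "wz": 0, "fingers": -0.9}, {"x": 0, "y": 0, "z": -0.05, "wx": 0, "wy": 0, "wz": 0, "fingers": -0.9}, {"x": 0, "y": 0, "z": -0.05, "wx": 0, "wy": 0, "wz": 0, "fingers": -0.9}, {"x": 0, "y": 0, "z": -0.05, "wx": 0, "wy": 0, "wz": 0, "fingers": -0.9}])

```text
t: 21.8
tcp_pos: [0.4969, -0.0296, 0.2378]
tcp_rot: [0.141, 2.863, 1.192]
contact_force: [0.1, 0.0, 0.1]
finger_gap: 0.0871
grasp_force: 0.0
```

```bash
python3 -c "
from h import *
rep2()
p,d=capture('side');cv2.imwrite('pics/c8.png',cv2.resize(p[110:390,180:460],(600,600),interpolation=cv2.INTER_CUBIC))"
```

```text
t 21.80 handle x -0.1393 y -0.1369 z 0.2491 th 149.99 r 0.1581 tilt 45.20 gap 0.0871 grip 0.0 Fx 0.1 Ft(lower+) -0.06 Fr -0.00 tq [-0.2813  0.0782  0.0123] q [-0.5434  0.3347  1.8689  0.7071  1.3999 -2.3102]
```

View pics/c8.png

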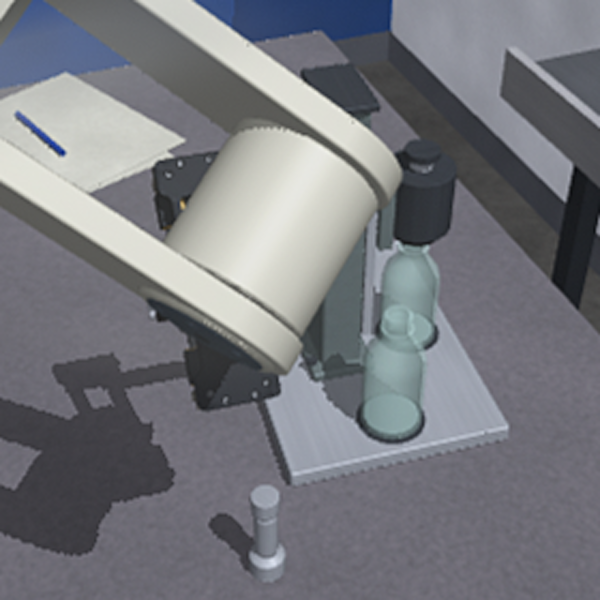

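The head rests on the bottle at (418,240), the bottles and plug gauge stand where they were, and the arm is clear with zero contact force.

```bash
python3 -c "
from station import robot
print(robot.sign_off())"
```

```text
the job is handed in; nothing more can be done
None
```

I handed the job in at about 22 s: the lever is down, the pawl is clear, and the head was let down slowly until the load left the crank, so the bottle carries it; the arm is clear, but the sign-off returned no verdict.

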